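# Collar the brass lamp and draw its stem to the mark

### The arm

A 6-joint arm with a two-finger parallel gripper is mounted at the origin on the work surface. World frame = base frame: x ahead of the robot, y to its left, z up, the work surface at z = 0. Lengths are in m, angles in rad, forces in N, time in s.
With the tool pointing down it reaches from about 0.375 to 0.925 m from the base axis. Payload 5.7 kg.
Tool frame: the origin (TCP) lies on the mounting face of the last link; the fingertips stand 182 mm ahead of it and the grasp point (between the pads) lies 163 mm ahead of it; z points along the fingers, y is the line along which they close (so a half turn about z gives the same grasp; the last joint's range is limited). The gripper opens to 88 mm and grips with 3 to 60 N. Pads are 20 mm wide; open, the fingers measure 115 mm over their backs; the gripper's body (75 mm by 178 mm) begins 61 mm behind the grasp point.
Start: joints at [1.121, 0.359, 1.51, -0, 1.272, -0.115], TCP at [0.197, 0.567, 0.405] pointing down, gripper open.
Joint ranges: [-2.97, 2.97], [-1.01, 2.36], [0.21, 2.38], [-0.96, 4.11], [0.2, 2.71], [-2.98, 2.98]. Speed limits (rad/s): [2.39, 2.39, 3.14, 3.14, 3.14, 3.14].

### API

Orientations are given as a rotation vector (axis times angle).
In Python, from plant import robot gives the robot as it stands.
- The arm moves only by the tool jog_arm, never from a script. Its argument "increments" is a list of rows, each a list of 3 entries, a list of its own where there are three numbers: the closure, from -1 (fully open) to 1 (shut), then the shift along the tool's x, y, z in units of 60 mm (1.0 is 60 mm), then the turn, a rotation vector about the tool's x, y, z in units of 8 degrees (1.0 is 8 degrees). In form: [[claw, [tx, ty, tz], [ax, ay, az]], ...]. A call has 1 to 8 rows; each row shifts and turns the commanded pose from where the row before left it, along the tool's axes as they then stand; what a row does not reach is not made up. A row lasts 1/8 s, in which the tool goes at most 62.5 mm and 10.7 degrees, less where a joint would pass 70% of its speed; a pose out of reach is approached as far as the arm can. A call is refused whole if a number of a shift passes 1 or a number of a turn 1, either way. A call with a gripper value outside its range is refused whole. The fingers move at their own pace and stop on an object; "squeeze" is the grip in N (left out, the last holds). Time passes only in rows, so rows that do not move let the fingers close. It gives the time, the measured TCP pose, the force, the opening and the grip force at its end, in the units of the state.
- robot.read_state(): the state, without advancing time (a new reading comes with each control period).
- robot.read_camera(name): name is "side" or "top"; returns a dict with "frame" (400x640x3 uint8, red, green, blue), "K" (3x3 intrinsics, pixels), "xyz" and "rotation" of the camera in the world. Camera axes: x right, y up, looking along -z (the intrinsics and any distortion apply to the point x, -y, -z); pixel columns grow to the right and rows downward; lengths in m; the calibration is good to about 2 mm. A picture is of the moment at which its call begins. There is no depth.
- robot.close_job(): hands the job in; it is judged then, once.
The state is a dict: "clock": time; "joints": joint angles; "dq": joint speeds; "tau": joint torques, N m; "eef_pos": TCP position; "tcp_rot": TCP orientation; "wrist_force": force on the tool from outside, world axes, zero at the start; "moment": the same for the moment, N m; "width": finger opening in m; "gripper_force": force on a finger pad.
Only numpy, scipy, OpenCV 4.12 (cv2) and the standard library are available. Lean on these libraries where they do the work, as an engineer would, in place of code of your own. Each camera call takes 0.05 s, during which the arm holds its last target. There are 200 camera calls.

### The job

Lift the brass collar out of its cavity in the steel die and slip it down over the stem of the brass lamp until it sits flat on the flange near the top of the tube, and let go of it. Then grip the stem and draw it straight up, without wedging it in its snug tube, until the whole black band on it has just come clear of the tube's mouth (by no more than about 5 mm), and finish while holding it there, gripper closed on the stem. Leave the black lamp, the black collar and the other things on the table alone.

Things in the scene. Friction and masses are not known exactly. Their poses are not given: they have to be found in the camera images.
- die: Steel die block, 110 (x) x 180 (y) x 30 mm high, fixed, with two round cavities 49 mm across and 6 mm deep in its top, centred at y = +42 and -42 mm from its middle. Origin: centre of its underside, z up. Which collar lies in which cavity changes.
- brass_collar: Brass ring, 46 mm outside, 30 mm inside, 16 mm high, 60 g, lying flat in a die cavity so that its upper 10 mm stands above the die. Origin: centre of its underside, z along its axis (up).
- black_collar: Black ring of the same form in the other cavity; not to be moved. Origin: centre of its underside.
- brass_lamp: Brass lamp body, fixed: round foot 110 mm across, 18 mm high; upright tube 25 mm outside, 18 mm bore, reaching 110 mm height; on it a round flange 50 mm across, its top at 90 mm height (the collar seats there around the tube, which then stands 4 mm above the collar). Bore floor at 18 mm height. Origin: centre of the foot's underside, z up.
- tube_mouth (a point): Centre of the open upper end of the brass lamp's tube, 110 mm above the table.
- brass_stem: Loose brass rod standing in the brass lamp's tube, 16 mm diameter, 122 mm long, about 120 g, 10 mm thick over its top 6 mm; at first it rests on the bore floor and stands 30 mm out of the tube. Black band from 50 to 58 mm above its lower end (hidden at first). Radial play in the bore about 1 mm; no spring. Origin: centre of its lower end, z up along it.
- band_edge (a point): On the stem's axis at the lower edge of the black band, 50 mm above the stem's lower end.
- stem_top (a point): Centre of the stem's upper end.
- black_lamp: Black lamp of the same form and size with a black fixed stem (top at 140 mm); not to be touched. Origin: centre of the underside of its foot. The two lamps change places.
- screwdriver: Orange handled screwdriver lying on the table, not to be moved.
- wrench: Steel wrench lying on the table, not to be moved.
- canopy: Black round canopy disc, 100 mm across, 26 mm high, on the table, not to be moved. Origin: centre of its underside.
- lampholder: White ceramic lampholder, 40 mm across, 50 mm high, on the table, not to be moved. Origin: centre of its underside.

How it is judged:
On the way, in this order (a step that is already met when the one before it is completed fails the run):
1. the brass collar is lifted by the gripper clear of its die cavity (z of brass_collar in the frame of die above 0.045 m and contact force between the fingers and brass_collar above 0.5 N), for 0.1 s.
2. the brass collar sits flat on the brass lamp's flange, around the tube, let go, with the stem still fully down (z of brass_collar in the frame of brass_lamp between 0.0875 and 0.0925 m and horizontal distance between brass_collar and brass_lamp below 0.005 m and angle between the z axis of brass_collar and the z axis of brass_lamp, either way round below 0.08 rad and contact force between the fingers and brass_collar below 0.1 N and z of brass_stem in the frame of brass_lamp below 0.023 m), for 0.2 s.
At the end, for the whole second after the job is handed in: Fingers grip the still, upright (0.06 rad) stem, lower edge of its black band -1 to 8 mm above the tube mouth, pressing the tube under 10 N; the untouched brass collar lies flat on the flange (2.5 mm in height, 5 mm off centre, 0.08 rad) (z of band_edge in the frame of tube_mouth between -0.001 and 0.008 m and horizontal distance between brass_stem and brass_lamp below 0.004 m and angle between the z axis of brass_stem and the z axis of brass_lamp, either way round below 0.06 rad and contact force between the fingers and brass_stem above 2 N and contact force between brass_lamp and brass_stem below 10 N and contact force between brass_collar and brass_stem below 0.5 N and linear speed of brass_stem below 0.01 m/s and z of brass_collar in the frame of brass_lamp between 0.0875 and 0.0925 m and horizontal distance between brass_collar and brass_lamp below 0.005 m and angle between the z axis of brass_collar and the z axis of brass_lamp, either way round below 0.08 rad and contact force between the fingers and brass_collar below 0.1 N); the arm keeps its last pose, push and grip.
It fails at once if the stem is pulled all the way out of the tube (z of brass_stem in the frame of brass_lamp above 0.105 m).
It fails at once if the stem is wedged hard against the tube (over 25 N) (contact force between brass_lamp and brass_stem above 25 N).
It fails at once if the black lamp is pushed (contact force between any of the arm, the fingers and black_lamp above 3 N).
It fails at once if the black collar is moved (distance of black_collar from where it was at the start of the episode above 0.01 m).
It fails at once if another thing on the table is moved (distance of any of screwdriver, wrench, canopy, lampholder from where it was at the start of the episode above 0.02 m).
It also fails if it takes over 54 s, if anything falls off the work surface, if the arm or the gripper's body presses on something with over 40 N, if the wrist force passes 120 N, or if a joint passes its speed limit or range.

## Working session

There is one attempt and no reset: what is moved stays moved. The work goes in short steps, Python scripts to look and compute and a tool call to move; the robot and the scene stay as the last step left them, time stands still between calls to the robot, and variables do not carry over. Pictures are saved under pics/ and viewed, at most 10 in all, crops included, and the job is handed in when it is done.

Besides the shell and the picture viewer there is one more tool, called in YAML: its name, and indented under it one key for each argument. jog_arm: Moves the arm, as the interface text tells. Its arguments: {"type":"object","properties":{"increments":{"type":"array"},"squeeze":{"type":"number"}},"required":["increments"]}

```bash
mkdir -p pics; ls; cat > h.py <<'E'
import numpy as np, cv2
from plant import robot
def cam(n,save=None):
    c=robot.read_camera(n)
    if save: cv2.imwrite('pics/'+save,cv2.cvtColor(c['frame'],cv2.COLOR_RGB2BGR))
    return c
def ray(c,u,v):
    K=np.array(c['K']); R=np.array(c['rotation'])
    d=R@np.array([(u-K[0,2])/K[0,0],-(v-K[1,2])/K[1,1],-1.])
    return np.array(c['xyz']),d/np.linalg.norm(d)
def plane(c,u,v,z):
    o,d=ray(c,u,v); return o+d*(z-o[2])/d[2]
def proj(c,p):
    K=np.array(c['K']);q=np.array(c['rotation']).T@(np.array(p)-np.array(c['xyz']))
    return K[0,0]*q[0]/-q[2]+K[0,2],K[1,1]*-q[1]/-q[2]+K[1,2]
E
python3 - <<'E'
from h import *
for n in('top','side'):
    c=cam(n,n+'0.png'); print(n,c['K'],c['xyz'],c['rotation'],[k for k in c])
print(robot.read_state())
E
```

```text
pics
top [[478.64936371   0.         324.24153606]
 [  0.         478.64936371 200.88611956]
 [  0.           0.           1.        ]] [ 0.37174363 -0.04799361  1.27965475] [ 0.13625308 -0.15253534 -1.54813583] ['frame', 'K', 'xyz', 'rotation']
side [[445.28052341   0.         312.41579069]
 [  0.         445.28052341 203.1139738 ]
 [  0.           0.           1.        ]] [ 0.31818267 -0.75691318  0.86492669] [ 0.76436052 -0.15419074 -0.36119647] ['frame', 'K', 'xyz', 'rotation']
{'clock': 0.1, 'joints': array([ 1.12089390e+00,  3.59414752e-01,  1.51131702e+00, -4.67804553e-05,
        1.27249790e+00, -1.15093576e-01]), 'dq': array([-0.00022204, -0.00218996, -0.00220172,  0.00052444,  0.00027122,
        0.00042824]), 'tau': array([ 7.62149443e-05, -5.16354954e+01, -2.71407759e+01,  6.74038916e-02,
        2.76369439e-02, -8.19599040e-05]), 'eef_pos': array([0.19702329, 0.5663857 , 0.40390699]), 'tcp_rot': array([-5.23373162e-01, -3.09727000e+00,  2.48874142e-03]), 'wrist_force': array([ 0.01245444, -0.08323802, -0.57923096]), 'moment': array([-0.01564966, -0.03115009,  0.05416677]), 'gripper_force': 0.0, 'width': 0.08774673766786321}
```

Rotation is a rotation vector; I'll convert it.

```bash
python3 - <<'E'
s=open('h.py').read().replace("np.array(c['rotation'])","cv2.Rodrigues(np.array(c['rotation']))[0]")
open('h.py','w').write(s)
E
```

```text
(no output)
```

View pics/top0.png

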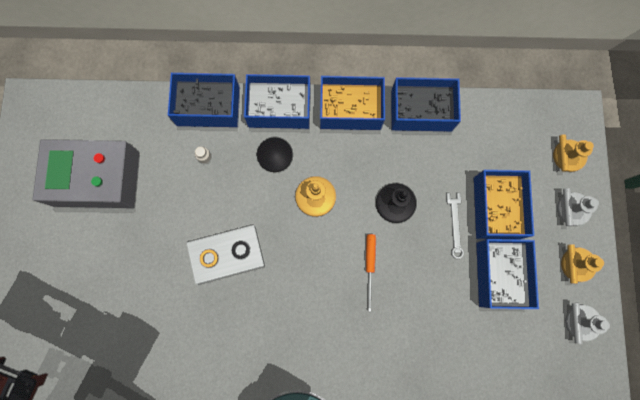

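View pics/side0.png

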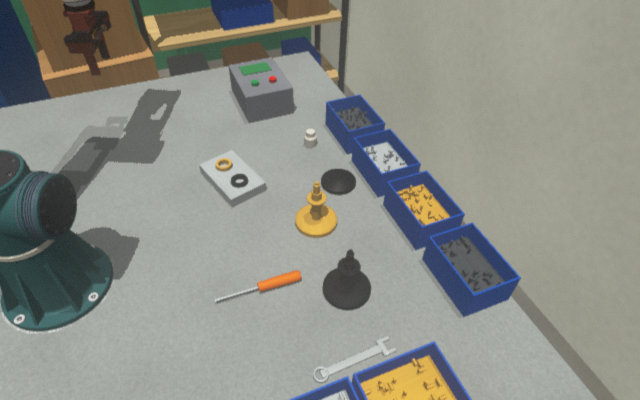

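The top view shows the brass collar at (209,258), the black collar at (241,250), the brass lamp foot at (316,197) and the black lamp at (397,202). In the side view the brass collar is at (224,164) and the brass stem top is at (317,184).

```bash
cat > m.py <<'E'
from h import *
def brass(c,box):
    x0,y0,x1,y1=box
    hsv=cv2.cvtColor(c['frame'],cv2.COLOR_RGB2HSV)
    m=cv2.inRange(hsv,(12,90,60),(32,255,255)); k=np.zeros_like(m); k[y0:y1,x0:x1]=m[y0:y1,x0:x1]; return k
def big(m): return max(cv2.findContours(m,cv2.RETR_EXTERNAL,cv2.CHAIN_APPROX_NONE)[0],key=cv2.contourArea)
E
python3 - <<'E'
from m import *
t=cam('top');s=cam('side')
def onplane(c,cn,z): return np.array([plane(c,*p,z)[:2] for p in cn.reshape(-1,2)])
for c,n,b in((t,'t',(190,240,226,275)),(s,'s',(208,150,237,178))):
    cn=big(brass(c,b)); hull=cv2.convexHull(cn)
    e=cv2.fitEllipse(cn); print(n,'collar ell',e,plane(c,*e[0],.040),plane(c,*e[0],.032))
    P=onplane(c,hull,.040).astype(np.float32); print(' circ',cv2.minEnclosingCircle(P), P.max(0)-P.min(0))
for c,n,b in((t,'t',(285,165,345,225)),(s,'s',(285,170,345,245))):
    cn=big(brass(c,b)); x,y,w,h=cv2.boundingRect(cn)
    print(n,'lamp',x,y,w,h)
    P=onplane(c,cn,.018).astype(np.float32); print(' foot circ top',cv2.minEnclosingCircle(P))
    P=onplane(c,cn,.0).astype(np.float32); print(' foot circ bot',cv2.minEnclosingCircle(P))
# die
hsv=cv2.cvtColor(t['frame'],cv2.COLOR_RGB2HSV); m=cv2.inRange(hsv,(0,0,190),(180,40,255)); k=m*0; k[220:290,180:270]=m[220:290,180:270]
r=cv2.minAreaRect(onplane(t,big(k),.03).astype(np.float32)); print('die',r)
a=cv2.resize(t['frame'][150:290,180:350],None,fx=4,fy=4,interpolation=2)[:, :680]
b=cv2.resize(s['frame'][170:250,280:350],None,fx=6,fy=6,interpolation=2)
cv2.imwrite('pics/ct.png',a[:,:,::-1]);cv2.imwrite('pics/cs.png',b[:,:,::-1])
E
```

```text
t collar ell ((208.3487091064453, 257.99383544921875), (16.54155731201172, 17.32805824279785), 67.63478088378906) [0.4480775  0.23634581 0.04      ] [0.44857012 0.23818077 0.032     ]
 circ ((0.44795987010002136, 0.23660880327224731), 0.022947663441300392) [0.04119506 0.04420052]
s collar ell ((223.25164794921875, 163.98870849609375), (11.569489479064941, 15.279343605041504), 79.51455688476562) [0.448148  0.2278746 0.04     ] [0.44940839 0.2374249  0.032     ]
 circ ((0.44839367270469666, 0.22803431749343872), 0.02659577503800392) [0.04368874 0.05201577]
t lamp 295 176 41 41
 foot circ top ((0.6204131841659546, -0.034744150936603546), 0.05505019426345825)
 foot circ bot ((0.6239609122276306, -0.03455513343214989), 0.05583418533205986)
s lamp 295 181 42 56
 foot circ top ((0.6356095671653748, -0.005523554515093565), 0.10116993635892868)
 foot circ bot ((0.6423559784889221, 0.010445955209434032), 0.10331800580024719)
die ((0.4600679278373718, 0.19738741219043732), (0.10691587626934052, 0.17884394526481628), 16.024383544921875)
```

View pics/ct.png

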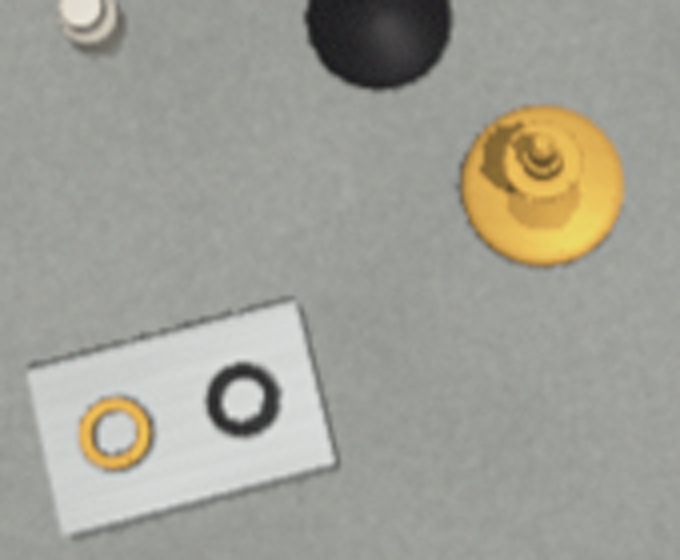

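View pics/cs.png

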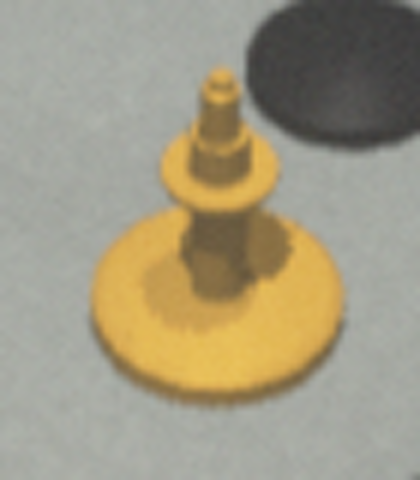

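The crops agree with the given sizes: collar radius 23 mm, foot radius 55 mm, die 107x179 mm. In the side crop the stem top is at about (317,182.5), and in the top crop at about (315,186). I'll cross-check the lamp axis and work out the first move.

```bash
cat >> m.py <<'E'
def tri(rays):
    A=sum(np.eye(3)-np.outer(d,d) for o,d in rays); b=sum((np.eye(3)-np.outer(d,d))@o for o,d in rays)
    return np.linalg.solve(A,b)
def go(target,yaw=None):
    """units to move: world target TCP, closing-line yaw (deg, mod 180)"""
    s=robot.read_state(); R=cv2.Rodrigues(s['tcp_rot'])[0]
    y=np.degrees(np.arctan2(R[1,1],R[0,1])); 
    tilt=R.T@np.cross(R[:,2],[0,0,-1])
    out=dict(t=round(s['clock'],2),pos=s['eef_pos'].round(4),yaw=round(y,2),tilt_units=np.degrees(tilt).round(2)/8,w=round(s['width'],4),F=s['wrist_force'].round(2),g=round(s['gripper_force'],2),q=s['joints'].round(2))
    if yaw is not None:
        dy=(yaw-y+90)%180-90; out['turn_z_units']=round(-dy/8,3)
        a=np.radians(-dy); R=R@cv2.Rodrigues(np.array([0,0,a]))[0]
    out['shift_units(after turn)']=(R.T@(np.array(target)-s['eef_pos'])/.06).round(3)
    print(out)
E
python3 - <<'E'
from m import *
t=cam('top');s=cam('side')
p=tri([ray(t,315.2,185.7),ray(s,317,182.5)]);print('stemtop',p)
print(plane(t,315.2,185.7,.14),plane(s,317,182.5,.14))
print(plane(t,315.25,189.7,.09)) # flange approx
print('side proj of (.6204,-.0347)',[proj(s,(.6204,-.0347,z)) for z in(.14,.09,.018)])
go((.4482,.2372,.32),16)
E
```

```text
stemtop [ 0.62396565 -0.03566817  0.13579681]
[ 0.62155408 -0.0354237   0.14      ] [ 0.62374662 -0.03981495  0.14      ]
[ 0.62212675 -0.03520917  0.09      ]
side proj of (.6204,-.0347) [(np.float64(314.8938844264679), np.float64(181.49527745549676)), (np.float64(314.68926019671886), np.float64(196.34336199977767)), (np.float64(314.4168730639907), np.float64(216.10850506462168))]
{'t': 0.3, 'pos': array([0.1971, 0.5666, 0.4043]), 'yaw': np.float64(70.82), 'tilt_units': array([-0.005  , -0.00125,  0.     ]), 'w': 0.0881, 'F': array([-0.22, -0.6 , -0.57]), 'g': 0.0, 'q': array([ 1.12,  0.36,  1.51,  0.  ,  1.27, -0.12]), 'turn_z_units': np.float64(6.852), 'shift_units(after turn)': array([-6.43 ,  2.51 ,  1.408])}
```

jog_arm:
  increments:
    - [-1,[0,0,0],[0,0,0.98]]
    - [-1,[0,0,0],[0,0,0.98]]
    - [-1,[0,0,0],[0,0,0.98]]
    - [-1,[0,0,0],[0,0,0.98]]
    - [-1,[0,0,0],[0,0,0.98]]
    - [-1,[0,0,0],[0,0,0.98]]
    - [-1,[0,0,0],[0,0,0.97]]
    - [-1,[0,0,0],[0,0,0]]

```text
clock: 1.3
eef_pos: [0.1971, 0.5667, 0.4046]
tcp_rot: [1.889, 2.51, -0.0]
wrist_force: [0.2, 0.8, -0.8]
width: 0.0879
gripper_force: 0.0
```

jog_arm:
  increments:
    - [-1,[-0.9,0.35,0.1],[0,0,0]]
    - [-1,[-0.9,0.35,0.2],[0,0,0]]
    - [-1,[-0.9,0.35,0.2],[0,0,0]]
    - [-1,[-0.9,0.35,0.2],[0,0,0]]
    - [-1,[-0.9,0.35,0.2],[0,0,0]]
    - [-1,[-0.9,0.35,0.2],[0,0,0]]
    - [-1,[-0.9,0.35,0.2],[0,0,0]]
    - [-1,[0,0,0],[0,0,0]]

```text
clock: 2.3
eef_pos: [0.4448, 0.2411, 0.326]
tcp_rot: [1.893, 2.507, -0.001]
wrist_force: [-1.0, -0.2, -0.2]
width: 0.0879
gripper_force: 0.0
```

```bash
python3 -c "
from m import *
go((.4482,.2372,.25),16)
cam('top','t1.png')"
```

```text
{'t': 2.3, 'pos': array([0.4448, 0.2411, 0.326 ]), 'yaw': np.float64(15.88), 'tilt_units': array([-0.00375,  0.00625,  0.     ]), 'w': 0.0879, 'F': array([-0.98, -0.2 , -0.2 ]), 'g': 0.0, 'q': array([ 0.36,  0.32,  1.8 , -0.  ,  1.02,  0.08]), 'turn_z_units': np.float64(-0.015), 'shift_units(after turn)': array([-0.077,  0.038,  1.267])}
```

jog_arm:
  increments:
    - [-1,[-0.08,0.04,0.4],[0,0,0]]
    - [-1,[0,0,0.5],[0,0,0]]
    - [-1,[0,0,0.5],[0,0,0]]
    - [-1,[0,0,0.2],[0,0,0]]
    - [-1,[0,0,0],[0,0,0]]

```text
clock: 2.98
eef_pos: [0.4457, 0.2407, 0.2304]
tcp_rot: [-1.887, -2.51, 0.002]
wrist_force: [-0.3, 0.2, -0.6]
width: 0.0878
gripper_force: 0.0
```

```bash
python3 -c "
from m import *
go((.4482,.2372,.2145),16)
s=cam('side');cv2.imwrite('pics/s1.png',cv2.resize(s['frame'][90:220,160:300,::-1],None,fx=4,fy=4))"
```

```text
{'t': 2.98, 'pos': array([0.4457, 0.2407, 0.2304]), 'yaw': np.float64(16.13), 'tilt_units': array([-0.01,  0.  ,  0.  ]), 'w': 0.0878, 'F': array([-0.34,  0.18, -0.59]), 'g': 0.0, 'q': array([0.36, 0.46, 1.89, 0.  , 0.79, 0.08]), 'turn_z_units': np.float64(0.016), 'shift_units(after turn)': array([-0.068,  0.024,  0.265])}
```

View pics/s1.png

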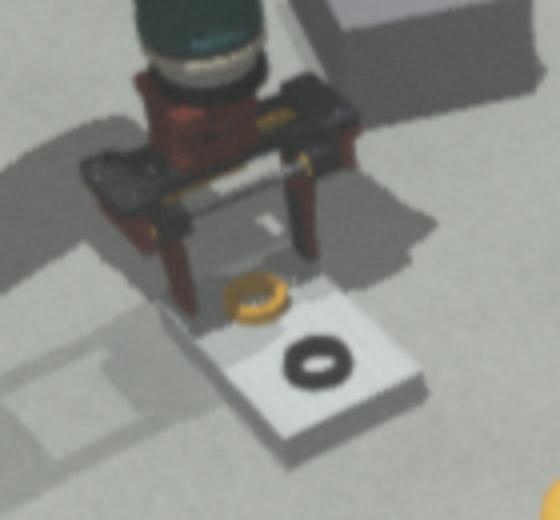

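The fingers straddle the brass collar (crop (255,297)) and are clear of the black one at (318,362). I'll correct the sideways offset and go down.

jog_arm:
  increments:
    - [-1,[-0.07,0.02,0],[0,0,0]]
    - [-1,[0,0,0.13],[0,0,0]]
    - [-1,[0,0,0.13],[0,0,0]]
    - [-1,[0,0,0],[0,0,0]]

```text
clock: 3.52
eef_pos: [0.4483, 0.236, 0.2143]
tcp_rot: [-1.89, -2.508, 0.002]
wrist_force: [-0.6, -0.6, 0.0]
width: 0.0881
gripper_force: 0.0
```

```bash
python3 -c "
from m import *
go((.4482,.2372,.2145),16)"
```

```text
{'t': 3.52, 'pos': array([0.4483, 0.236 , 0.2143]), 'yaw': np.float64(16.01), 'tilt_units': array([-0.0125 ,  0.00125,  0.     ]), 'w': 0.0881, 'F': array([-0.56, -0.55,  0.03]), 'g': 0.0, 'q': array([ 0.35,  0.49,  1.9 , -0.  ,  0.76,  0.07]), 'turn_z_units': np.float64(0.001), 'shift_units(after turn)': array([ 0.02 ,  0.004, -0.003])}
```

jog_arm:
  increments:
    - [-1,[0.02,0,0],[0,0,0]]
    - [1,[0,0,0],[0,0,0]]
    - [1,[0,0,0],[0,0,0]]
    - [1,[0,0,0],[0,0,0]]
    - [1,[0,0,0],[0,0,0]]
    - [1,[0,0,0],[0,0,0]]
    - [1,[0,0,0],[0,0,0]]
    - [1,[0,0,0],[0,0,0]]
  squeeze: 15

```text
clock: 4.53
eef_pos: [0.4483, 0.2374, 0.2151]
tcp_rot: [1.89, 2.509, -0.0]
wrist_force: [0.1, -0.4, 0.4]
width: 0.0447
gripper_force: 15.0
```

jog_arm:
  increments:
    - [1,[0,0,-0.1],[0,0,0]]
    - [1,[0,0,-0.2],[0,0,0]]
    - [1,[0,0,-0.4],[0,0,0]]
    - [1,[0,0,-0.6],[0,0,0]]
    - [1,[0,0,-0.6],[0,0,0]]
    - [1,[0,0,-0.4],[0,0,0]]
    - [1,[0,0,0],[0,0,0]]
    - [1,[0,0,0],[0,0,0]]

```text
clock: 5.52
eef_pos: [0.4479, 0.2372, 0.3526]
tcp_rot: [-1.89, -2.509, 0.001]
wrist_force: [-0.0, 0.3, 0.2]
width: 0.0446
gripper_force: 15.0
```

```bash
python3 -c "
from m import *
go((.6215,-.035,.34),16)
s=cam('side');cv2.imwrite('pics/s2.png',cv2.resize(s['frame'][60:220,160:300,::-1],None,fx=3,fy=3))
print(proj(s,(.4482,.2372,.16)))"
```

```text
{'t': 5.53, 'pos': array([0.4479, 0.2372, 0.3526]), 'yaw': np.float64(16.02), 'tilt_units': array([-0.00625,  0.00125,  0.     ]), 'w': 0.0446, 'F': array([-0.03,  0.35,  0.2 ]), 'g': 15.0, 'q': array([ 0.35,  0.28,  1.77, -0.  ,  1.09,  0.07]), 'turn_z_units': np.float64(0.002), 'shift_units(after turn)': array([-5.159,  1.531,  0.209])}
(np.float64(216.22428546413033), np.float64(127.36727557663565))
```

View pics/s2.png

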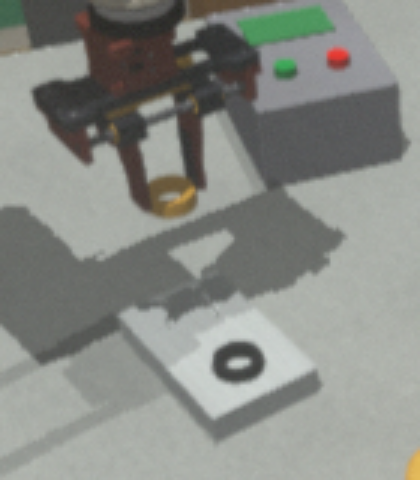

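The collar is held level between the pads (crop (172,196)) and the black collar hasn't moved. Moving over to the lamp.

jog_arm:
  increments:
    - [1,[-0.4,0.12,0],[0,0,0]]
    - [1,[-0.8,0.24,0],[0,0,0]]
    - [1,[-0.9,0.27,0],[0,0,0]]
    - [1,[-0.9,0.27,0],[0,0,0]]
    - [1,[-0.9,0.27,0],[0,0,0]]
    - [1,[-0.8,0.23,0],[0,0,0]]
    - [1,[-0.46,0.13,0],[0,0,0]]
    - [1,[0,0,0],[0,0,0]]

```text
clock: 6.58
eef_pos: [0.6225, -0.0361, 0.3518]
tcp_rot: [-1.892, -2.506, 0.001]
wrist_force: [-0.1, 0.4, -0.2]
width: 0.0449
gripper_force: 15.0
```

jog_arm:
  increments:
    - [1,[0,0,0],[0,0,0]]
    - [1,[0,0,0],[0,0,0]]

```text
clock: 6.82
eef_pos: [0.6212, -0.0334, 0.3529]
tcp_rot: [-1.888, -2.51, 0.001]
wrist_force: [0.8, -0.5, -0.1]
width: 0.0447
gripper_force: 15.0
```

```bash
python3 -c "
from m import *
go((.6215,-.035,.34),16)
s=cam('side','s3full.png');cv2.imwrite('pics/s3.png',cv2.resize(s['frame'][130:250,270:370,::-1],None,fx=6,fy=5,interpolation=cv2.INTER_CUBIC))
t=cam('top','t3.png')"
```

```text
{'t': 6.83, 'pos': array([ 0.6212, -0.0334,  0.3529]), 'yaw': np.float64(16.11), 'tilt_units': array([-0.0075, -0.005 ,  0.    ]), 'w': 0.0447, 'F': array([ 0.82, -0.47, -0.15]), 'g': 15.0, 'q': array([-0.16,  0.44,  1.52,  0.  ,  1.18, -0.45]), 'turn_z_units': np.float64(0.013), 'shift_units(after turn)': array([-0.028, -0.002,  0.215])}
```

View pics/s3.png

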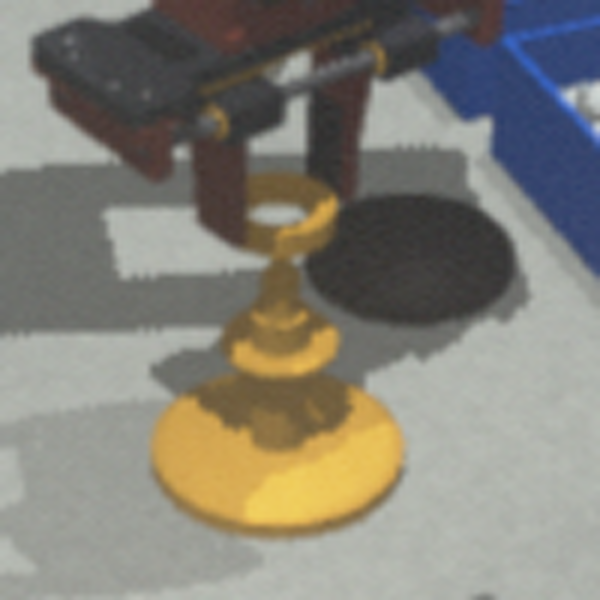

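The collar hovers above the stem (stem at crop x≈280, collar's right edge at ≈338). Next I'll compare the measured collar, flange and foot edges with projected circles in this one view, so that the calibration error cancels.

```bash
cat > rel.py <<'E'
from m import *
def ext(c,cx,cy,z,r):
    a=np.linspace(0,2*np.pi,361); P=np.array([proj(c,(cx+r*np.cos(b),cy+r*np.sin(b),z)) for b in a])
    return P
def sub(c,axis,fixed,lo,hi):
    """edge positions along a line by brass-ness (R-B) half level crossings, subpixel"""
    f=c['frame'].astype(float); g=f[:,:,0]-f[:,:,2]
    line=g[lo:hi,fixed] if axis=='v' else g[fixed,lo:hi]
    return line.round().astype(int)
E
python3 - <<'E'
from rel import *
s=cam('side')
st=robot.read_state(); x,y,z=st['eef_pos']; zb=z-.2151+.024
for n,(cx,cy,zz,r) in dict(colT=(x,y,zb+.016,.023),colB=(x,y,zb,.023),flT=(.6215,-.035,.09,.025),footT=(.6215,-.035,.018,.055)).items():
    P=ext(s,cx,cy,zz,r); print(n,'u',P.min(0)[0].round(2),P.max(0)[0].round(2),'v',P.min(0)[1].round(2),P.max(0)[1].round(2))
print('stem axis u at z=.13,.115',proj(s,(.6215,-.035,.125)),proj(s,(.6215,-.035,.14)))
print('cols 290-345')
for v in (164,167,170,172,174,176,178,180,184,188,190,198,200,202,218,220,222): print(v,sub(s,'u',v,306,340) if v<210 else sub(s,'u',v,290,342))
for u in(314,317,320): print('col',u,sub(s,'v',u,160,242))
E
```

```text
colT u 305.55 325.26 v 162.71 175.74
colB u 305.58 325.08 v 167.82 180.86
flT u 305.04 325.25 v 189.31 203.53
footT u 293.6 336.11 v 200.97 232.22
stem axis u at z=.13,.115 (np.float64(315.2992402202759), np.float64(186.01746533351297)) (np.float64(315.36675346397095), np.float64(181.4596518276876))
cols 290-345
164 [20 23 18 19 19 20 20 20 34 32 34 35 28 22 19 18  9  6  0  1  5 18 20 14
  3  1  2  2 -2  1  2  1  3  0]
167 [19 19 19 20 25 35 52 54 48 56 53 55 51 53 52 52 51 48 32 14  8 18 19 16
  4  2  0  2  3  2  2  0  2  3]
170 [ 17  22  21  17  19  30  43  40  35  36  27  27  35  40  43  50  50  66
  98 114  49  11  11   4   3   3   1   3   2   3   4   2   1  -1]
172 [ 19  20  19  19  19  20  13   6   4   4   2   4   4   6  12  40  95 123
 129 109  40   6   2   3   5   3  -1   0   2   3   2   3   0  -3]
174 [ 21  20  20  19  21  31  35  25  13  12   9  12  18  34  72  96 127 120
  93  57  18   3   1   7   3   4   2   3   0   4   3   2   6   1]
176 [ 14  20  17  16  21  37  49  52  52  56  74  82 110 112 108 100  82  68
  57  40  11   4   3   2   5   1   2   3   5   4   3   1   2  
[... 1951 characters left out ...]
 16   4   6   5]
col 317 [  2   0   2  14  35  52  54  55  51  46  27  11   4   3  12  52  82  87
  79  78  73  67  49  49  50  50  49  48  50  54  69  70  71  81  98  98
  76  71  70  74  86 107 128 129 111  75  53  47  50  51  49  50  57  64
  71  70  70  71  71  80 113 132 136 137 140 147 145 145 144 145 144 145
 147 147 136  95  73  43  18   5   4   3]
col 320 [  1   2   0   3  19  45  52  52  49  48  43  26  12  16  72 122 108  81
  69  67  50  23   5   6  12  15  15  10   9  18  37  50  90 111  83  61
  59  57  63  81 110 129 135 139 113  65  47  48  50  51  52  55  50  50
  47  50  55  66  87 110 128 130 135 141 145 143 146 145 146 146 145 145
 145 146 129  79  67  31   7   4   5   4]
```

```bash
python3 - <<'E'
from rel import *
s=robot.read_camera('side')
L=(.6215,-.035)
for n,z,r in(('foot0',0,.055),('foot18',.018,.055),('mouth',.11,.0125),('stemtop',.14,.005)):
    P=ext(s,*L,z,r);print(n,P.min(0).round(2),P.max(0).round(2))
P=ext(s,*L,.018,.055)
for u in(300,304,330): 
    i=[p for p in P if abs(p[0]-u)<.4]; print(u,min(p[1] for p in i).round(2))
im=cv2.imread('pics/side0.png')[:,:,::-1].astype(float);g=(im[:,:,0]-im[:,:,2]).astype(int)
for u in(300,304,330):print(u,g[200:216,u])
for u in(315,316,317,318): print(u,'top',g[176:200,u],'bot',g[230:242,u])
for v in (181,183,186,188,190,192):print(v,g[v,308:326])
p0=np.array(proj(s,(*L,.1)));J=np.array([(np.array(proj(s,(L[0]+dx,L[1]+dy,.1)))-p0)/.001 for dx,dy in((.001,0),(0,.001))]).T
print(J);print('mm per px', np.linalg.inv(J)*1000)
E
```

```text
foot0 [293.77 205.65] [335.8  236.86]
foot18 [293.6  200.97] [336.11 232.22]
mouth [310.11 186.96] [320.35 194.07]
stemtop [313.28 180.04] [317.46 182.89]
300 205.04
304 203.02
330 205.55
300 [  3   4   3   4   4   4   4   8  33  84 126 133 134 133 135 136]
304 [  3   3   3   3   6  23  79 126 134 132 136 136 138 135 127 115]
330 [  5   3   4   2   1   5   7  33  99 134 136 139 138 138 139 141]
315 top [  2   2   4   4   8  45  98  98  88 115 121  74  64  65  60  60  68  78
  89  78  69  65  66  64] bot [139 142 140 141 129  87  64  43  13   6   4   5]
316 top [  2   3   4   4  20  70 123 119  89 116 133  89  67  63  64  68  64  74
  90  93  58  61  63  64] bot [141 140 140 142 129  85  65  41  15   6   5   3]
317 top [  4   1   4   3  18  69 124 114  91 107 121  82  63  61  61  64  62  74
  98 101  68  63  61  64] bot [141 139 143 139 133  89  66  40  14   3   5   4]
318 top [  2   3   3   3   6  39  84  89  80 104 102  64  53  55  56  58  60  81
 100  87  62  62  60  61] bot [143 145 142 140 130  85  66  38  12   5   4   4]
181 [ 5  4  2  0  3  4 12 45 70 69 39  8  3  3  3  3  3  2]
183 [  3   4   3   2   5  24  69  98 119 114  89  49   9   6   4   1  -1   4]
186 [  3   3   4   4   7  33  84 121 133 121 102  65  17   5   2   4   4   3]
188 [ 3  5  2  5  8 37 56 64 67 63 53 35  9  3  2  3  5  4]
190 [ 4  4  6 21 75 74 62 60 64 61 56 55 69 32  9  2  4  4]
192 [ 13  40  82  85 115  71  64  68  64  62  60  78 120 110  86  43  19   4]
[[ 376.62201444 -153.619354  ]
 [-104.61487589 -264.31581953]]
mm per px [[ 2.28611254 -1.32867996]
 [-0.90483188 -3.25746795]]
```

jog_arm:
  increments:
    - [1,[0.015,0.012,0.1],[0,0,0]]
    - [1,[0,0,0.3],[0,0,0]]
    - [1,[0,0,0.3],[0,0,0]]
    - [1,[0,0,0.1],[0,0,0]]
    - [1,[0,0,0],[0,0,0]]
    - [1,[0,0,0],[0,0,0]]

```text
clock: 7.78
eef_pos: [0.6228, -0.0339, 0.3054]
tcp_rot: [1.89, 2.509, 0.0]
wrist_force: [0.5, -0.5, -0.8]
width: 0.0443
gripper_force: 15.0
```

```bash
python3 -c "
from m import *
go((.622,-.0345,.2815),16);cam('side');go((.622,-.0345,.2815),16);s=cam('side');go((.622,-.0345,.2815),16)
"
```

```text
{'t': 7.78, 'pos': array([ 0.6228, -0.0339,  0.3054]), 'yaw': np.float64(16.01), 'tilt_units': array([0.00375, 0.0025 , 0.     ]), 'w': 0.0443, 'F': array([ 0.54, -0.53, -0.8 ]), 'g': 15.0, 'q': array([-0.17,  0.49,  1.56, -0.  ,  1.09, -0.44]), 'turn_z_units': np.float64(0.001), 'shift_units(after turn)': array([-0.006, -0.015,  0.398])}
{'t': 7.83, 'pos': array([ 0.6228, -0.0339,  0.3056]), 'yaw': np.float64(16.01), 'tilt_units': array([0.00625, 0.00375, 0.     ]), 'w': 0.0449, 'F': array([ 0.18, -0.26, -0.81]), 'g': 15.0, 'q': array([-0.17,  0.49,  1.56, -0.  ,  1.09, -0.44]), 'turn_z_units': np.float64(0.002), 'shift_units(after turn)': array([-0.006, -0.016,  0.401])}
{'t': 7.88, 'pos': array([ 0.6228, -0.0338,  0.3057]), 'yaw': np.float64(16.02), 'tilt_units': array([0.0075 , 0.00375, 0.     ]), 'w': 0.0445, 'F': array([-0.8 ,  0.59, -0.76]), 'g': 15.0, 'q': array([-0.16,  0.49,  1.56, -0.  ,  1.09, -0.44]), 'turn_z_units': np.float64(0.002), 'shift_units(after turn)': array([-0.007, -0.016,  0.403])}
```

jog_arm:
  increments:
    - [1,[-0.006,-0.015,0.05],[0,0,0]]
    - [1,[0,0,0.05],[0,0,0]]
    - [1,[0,0,0.05],[0,0,0]]
    - [1,[0,0,0.05],[0,0,0]]
    - [1,[0,0,0],[0,0,0]]
    - [1,[0,0,0],[0,0,0]]

```text
clock: 8.62
eef_pos: [0.6217, -0.0344, 0.293]
tcp_rot: [1.89, 2.509, -0.0]
wrist_force: [0.3, -0.3, -0.8]
width: 0.0444
gripper_force: 15.0
```

```bash
python3 -c "
from m import *
go((.622,-.0345,.2815),16);s=cam('side');go((.622,-.0345,.2815),16)
cv2.imwrite('pics/s4.png',cv2.resize(s['frame'][150:245,280:360,::-1],None,fx=7,fy=6,interpolation=cv2.INTER_CUBIC))
"
```

```text
{'t': 8.62, 'pos': array([ 0.6217, -0.0344,  0.293 ]), 'yaw': np.float64(16.02), 'tilt_units': array([-0.,  0.,  0.]), 'w': 0.0444, 'F': array([ 0.34, -0.34, -0.84]), 'g': 15.0, 'q': array([-0.17,  0.5 ,  1.58, -0.  ,  1.06, -0.45]), 'turn_z_units': np.float64(0.002), 'shift_units(after turn)': array([-0.003,  0.004,  0.192])}
{'t': 8.68, 'pos': array([ 0.6218, -0.0344,  0.2931]), 'yaw': np.float64(16.02), 'tilt_units': array([0.     , 0.00125, 0.     ]), 'w': 0.0444, 'F': array([-0.03,  0.22, -0.83]), 'g': 15.0, 'q': array([-0.17,  0.5 ,  1.58, -0.  ,  1.06, -0.45]), 'turn_z_units': np.float64(0.003), 'shift_units(after turn)': array([-0.003,  0.003,  0.194])}
```

View pics/s4.png

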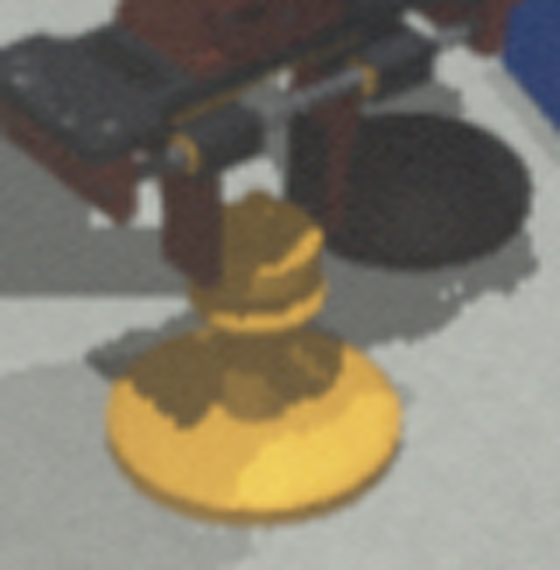

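The collar (crop (265,250)) is around the tube with no contact force, 12 mm above the flange. Continuing down.

jog_arm:
  increments:
    - [1,[0,0,0.06],[0,0,0]]
    - [1,[0,0,0.06],[0,0,0]]
    - [1,[0,0,0.06],[0,0,0]]
    - [1,[0,0,0],[0,0,0]]
    - [1,[0,0,0],[0,0,0]]

```text
clock: 9.3
eef_pos: [0.6217, -0.0344, 0.2822]
tcp_rot: [1.89, 2.509, -0.0]
wrist_force: [-0.3, -0.9, -0.1]
width: 0.0444
gripper_force: 15.0
```

jog_arm:
  increments:
    - [1,[0,0,0.015],[0,0,0]]
    - [1,[0,0,0.01],[0,0,0]]
    - [1,[0,0,0],[0,0,0]]

```text
clock: 9.68
eef_pos: [0.6217, -0.0344, 0.2811]
tcp_rot: [1.89, 2.509, 0.0]
wrist_force: [-1.0, 0.2, 2.5]
width: 0.0448
gripper_force: 15.0
```

Contact with the flange, at 2.5 N upward. Releasing.

jog_arm:
  increments:
    - [-1,[0,0,0],[0,0,0]]
    - [-1,[0,0,0],[0,0,0]]
    - [-1,[0,0,0],[0,0,0]]
    - [-1,[0,0,0],[0,0,0]]
    - [-1,[0,0,0],[0,0,0]]
    - [-1,[0,0,-0.3],[0,0,0]]
    - [-1,[0,0,-0.2],[0,0,0]]
    - [-1,[0,0,0],[0,0,0]]

```text
clock: 10.68
eef_pos: [0.6224, -0.0345, 0.3128]
tcp_rot: [1.888, 2.507, 0.003]
wrist_force: [0.5, -0.0, -0.3]
width: 0.0878
gripper_force: 0.0
```

```bash
python3 -c "
from m import *
s=cam('side');go((.622,-.035,.297),16)
cv2.imwrite('pics/s5.png',cv2.resize(s['frame'][150:245,280:360,::-1],None,fx=7,fy=6,interpolation=cv2.INTER_CUBIC))
g=s['frame'].astype(int);g=g[:,:,0]-g[:,:,2]
for v in (181,183,186,188): print(v,g[v,308:326])
for v in (190,192,194,196,198,200,202): print(v,g[v,302:332])
"
```

```text
{'t': 10.72, 'pos': array([ 0.622 , -0.0344,  0.3119]), 'yaw': np.float64(16.02), 'tilt_units': array([0.01375, 0.0075 , 0.     ]), 'w': 0.0877, 'F': array([0.53, 0.04, 0.67]), 'g': 0.0, 'q': array([-0.17,  0.48,  1.56, -0.  ,  1.1 , -0.45]), 'turn_z_units': np.float64(0.002), 'shift_units(after turn)': array([-0.009, -0.004,  0.249])}
181 [ 2  4  3  2  4  3  4 13 22 22 13  3  2  3  5  3  5  5]
183 [ 4  2  2  2  4 10 26 43 60 93 69 24  6  0  2  4  1  3]
186 [ 3  3  0  5 10 29 49 52 51 54 47 43 31 13  5  6  5  1]
188 [ 7 23 40 46 49 52 64 50 49 51 54 54 73 73 56 33  9  3]
190 [ 17  18  13   2   3  12  36  61  94  58  49  43  48  51  51  50  51  55
  60  74  78  88 100  52  11   3  -1   4   5   3]
192 [ 18  20  14   3   8  30  48  49  48  47  47  45  46  51  61  70  64  75
 112  92  94 138 132  93  17   3   5   5   5   4]
194 [ 17  18  11   6   7  34  51  51  46  45  48  51  48  55  88 100  96 101
  85  74 104 131 124  90  14   2   2   4   1   3]
196 [ 10   7   4   3  15  40  48  51  50  52  50  49  51  61  79  88  92 101
 111 124 130 116  88  50  33   8   5   4   3   4]
198 [  5   3   3   4  17  41  49  49  48  49  55  61  92 122 128 126 126 123
 117 101  76  66  61  73  51   9   3   3   3   4]
200 [  3   2   3   4  10  32  46  48  50  50  55  76  84  84  81  81  79  74
  70  67  67  83 106 105  27   6   5   4   5   2]
202 [  3   4   2   4   4  11  30  47  50  61  88  83  82  84  82  81  83  83
  81  98 110 111  81  31   5   4   5   4   4   4]
```

View pics/s5.png

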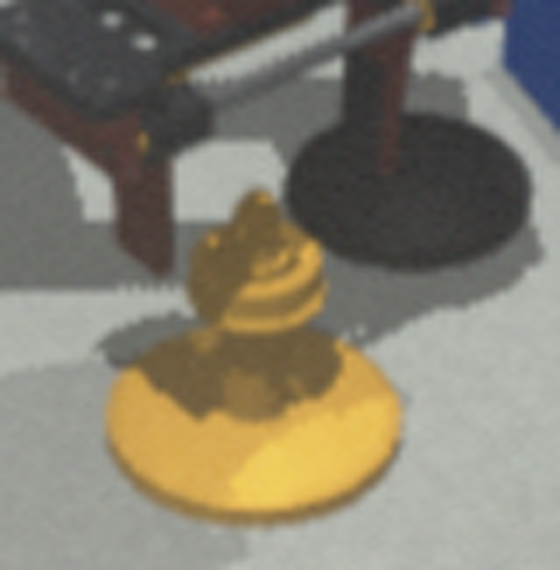

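The collar sits flat around the tube (crop (258,270), centred to about 0.5 px on the stem at (260,210)). I'll lower the open fingers around the stem and close them gently.

jog_arm:
  increments:
    - [-1,[0,0,0.12],[0,0,0]]
    - [-1,[0,0,0.11],[0,0,0]]
    - [-1,[0,0,0],[0,0,0]]
    - [-1,[0,0,0],[0,0,0]]
  squeeze: 8

```text
clock: 11.22
eef_pos: [0.6216, -0.0344, 0.2965]
tcp_rot: [-1.89, -2.509, 0.001]
wrist_force: [0.4, 0.4, -0.1]
width: 0.0879
gripper_force: 0.0
```

jog_arm:
  increments:
    - [1,[0,0,0],[0,0,0]]
    - [1,[0,0,0],[0,0,0]]
    - [1,[0,0,0],[0,0,0]]
    - [1,[0,0,0],[0,0,0]]
    - [1,[0,0,0],[0,0,0]]
    - [1,[0,0,0],[0,0,0]]
    - [1,[0,0,0],[0,0,0]]
    - [1,[0,0,0],[0,0,0]]

```text
clock: 12.22
eef_pos: [0.6217, -0.0344, 0.297]
tcp_rot: [-1.89, -2.509, 0.0]
wrist_force: [-0.6, -0.6, -0.0]
width: 0.0158
gripper_force: 8.0
```

```bash
python3 -c "
from m import *
for i in range(3): go((.622,-.035,.297),16); cam('side')
"
```

```text
{'t': 12.22, 'pos': array([ 0.6217, -0.0344,  0.297 ]), 'yaw': np.float64(16.02), 'tilt_units': array([-0.00125,  0.     ,  0.     ]), 'w': 0.0158, 'F': array([-0.58, -0.62, -0.03]), 'g': 8.0, 'q': array([-0.17,  0.5 ,  1.57, -0.  ,  1.07, -0.45]), 'turn_z_units': np.float64(0.002), 'shift_units(after turn)': array([-0.011,  0.002, -0.001])}
{'t': 12.28, 'pos': array([ 0.6217, -0.0344,  0.2969]), 'yaw': np.float64(16.02), 'tilt_units': array([-0.00125,  0.     ,  0.     ]), 'w': 0.0158, 'F': array([-0.15,  0.57, -0.27]), 'g': 8.0, 'q': array([-0.17,  0.5 ,  1.57, -0.  ,  1.07, -0.45]), 'turn_z_units': np.float64(0.002), 'shift_units(after turn)': array([-0.011,  0.002, -0.001])}
{'t': 12.32, 'pos': array([ 0.6217, -0.0344,  0.297 ]), 'yaw': np.float64(16.02), 'tilt_units': array([-0.00125,  0.     ,  0.     ]), 'w': 0.0155, 'F': array([0.44, 0.54, 0.47]), 'g': 8.0, 'q': array([-0.17,  0.5 ,  1.57, -0.  ,  1.07, -0.45]), 'turn_z_units': np.float64(0.002), 'shift_units(after turn)': array([-0.011,  0.002, -0.001])}
```

jog_arm:
  increments:
    - [1,[0,0,-0.015],[0,0,0]]
    - [1,[0,0,-0.025],[0,0,0]]
    - [1,[0,0,-0.03],[0,0,0]]
    - [1,[0,0,-0.03],[0,0,0]]
    - [1,[0,0,-0.03],[0,0,0]]
    - [1,[0,0,-0.03],[0,0,0]]
    - [1,[0,0,-0.03],[0,0,0]]
    - [1,[0,0,-0.03],[0,0,0]]
  squeeze: 10

```text
clock: 13.38
eef_pos: [0.6217, -0.0344, 0.3103]
tcp_rot: [1.89, 2.509, -0.0]
wrist_force: [-0.5, -0.1, -0.9]
width: 0.0153
gripper_force: 10.0
```

```bash
python3 -c "
from m import *
go((.6217,-.0344,.3425),16); cam('side'); go((.6217,-.0344,.3425),16)
"
```

```text
{'t': 13.38, 'pos': array([ 0.6217, -0.0344,  0.3103]), 'yaw': np.float64(16.02), 'tilt_units': array([-0.00125,  0.     ,  0.     ]), 'w': 0.0153, 'F': array([-0.46, -0.06, -0.86]), 'g': 10.0, 'q': array([-0.17,  0.48,  1.56, -0.  ,  1.1 , -0.45]), 'turn_z_units': np.float64(0.002), 'shift_units(after turn)': array([-0.   ,  0.   , -0.537])}
{'t': 13.43, 'pos': array([ 0.6218, -0.0344,  0.3105]), 'yaw': np.float64(16.02), 'tilt_units': array([0.00125, 0.00125, 0.     ]), 'w': 0.015, 'F': array([ 0.05,  0.76, -1.25]), 'g': 10.0, 'q': array([-0.17,  0.48,  1.56, -0.  ,  1.1 , -0.45]), 'turn_z_units': np.float64(0.003), 'shift_units(after turn)': array([ 0.   , -0.001, -0.533])}
```

jog_arm:
  increments:
    - [1,[0,0,-0.03],[0,0,0]]
    - [1,[0,0,-0.035],[0,0,0]]
    - [1,[0,0,-0.035],[0,0,0]]
    - [1,[0,0,-0.035],[0,0,0]]
    - [1,[0,0,-0.035],[0,0,0]]
    - [1,[0,0,-0.035],[0,0,0]]
    - [1,[0,0,-0.035],[0,0,0]]
    - [1,[0,0,-0.03],[0,0,0]]

```text
clock: 14.42
eef_pos: [0.6217, -0.0344, 0.3265]
tcp_rot: [1.89, 2.509, -0.0]
wrist_force: [0.1, 0.2, -1.2]
width: 0.0156
gripper_force: 10.0
```

jog_arm:
  increments:
    - [1,[0,0,-0.035],[0,0,0]]
    - [1,[0,0,-0.035],[0,0,0]]
    - [1,[0,0,-0.035],[0,0,0]]
    - [1,[0,0,-0.035],[0,0,0]]
    - [1,[0,0,-0.035],[0,0,0]]
    - [1,[0,0,-0.035],[0,0,0]]
    - [1,[0,0,-0.03],[0,0,0]]
    - [1,[0,0,-0.02],[0,0,0]]

```text
clock: 15.42
eef_pos: [0.6217, -0.0344, 0.3421]
tcp_rot: [1.89, 2.509, -0.0]
wrist_force: [-0.6, -0.7, -1.4]
width: 0.0155
gripper_force: 10.0
```

jog_arm:
  increments:
    - [1,[0,0,0],[0,0,0]]
    - [1,[0,0,0],[0,0,0]]
    - [1,[0,0,0],[0,0,0]]
    - [1,[0,0,0],[0,0,0]]

```text
clock: 15.92
eef_pos: [0.6217, -0.0344, 0.3419]
tcp_rot: [-1.89, -2.509, 0.0]
wrist_force: [-0.6, 0.5, -1.1]
width: 0.0155
gripper_force: 10.0
```

```bash
python3 -c "
from m import *
go((.6217,-.0344,.3425),16); s=cam('side'); go((.6217,-.0344,.3425),16)
f=s['frame'];cv2.imwrite('pics/s6.png',cv2.resize(f[140:225,285:350,::-1],None,fx=7,fy=7,interpolation=cv2.INTER_CUBIC))
print(np.hstack([np.arange(170,206)[:,None],f[170:206,316]]).tolist())
L=(.6225,-.0365);print([(z,np.round(proj(s,(*L,z)),1).tolist()) for z in (.106,.110,.1135,.1215,.13)])
"
```

```text
{'t': 15.93, 'pos': array([ 0.6217, -0.0344,  0.3419]), 'yaw': np.float64(16.02), 'tilt_units': array([-0.00125,  0.     ,  0.     ]), 'w': 0.0155, 'F': array([-0.58,  0.51, -1.07]), 'g': 10.0, 'q': array([-0.17,  0.45,  1.53, -0.  ,  1.16, -0.45]), 'turn_z_units': np.float64(0.002), 'shift_units(after turn)': array([-0.001,  0.   , -0.01 ])}
{'t': 15.97, 'pos': array([ 0.6217, -0.0344,  0.3419]), 'yaw': np.float64(16.02), 'tilt_units': array([-0.00125,  0.00125,  0.     ]), 'w': 0.0154, 'F': array([-0.1 , -0.03, -1.53]), 'g': 10.0, 'q': array([-0.17,  0.45,  1.53, -0.  ,  1.16, -0.45]), 'turn_z_units': np.float64(0.002), 'shift_units(after turn)': array([-0.  ,  0.  , -0.01])}
[[170, 81, 68, 56], [171, 82, 70, 56], [172, 79, 68, 53], [173, 84, 68, 59], [174, 82, 68, 57], [175, 88, 71, 56], [176, 92, 75, 58], [177, 92, 75, 57], [178, 95, 77, 61], [179, 96, 82, 62], [180, 102, 85, 58], [181, 109, 87, 59], [182, 105, 89, 55], [183, 104, 90, 55], [184, 109, 91, 57], [185, 119, 98, 61], [186, 136, 111, 64], [187, 140, 113, 69], [188, 142, 114, 66], [189, 137, 112, 67], [190, 113, 95, 60], [191, 73, 67, 58], [192, 81, 73, 59], [193, 124, 101, 63], [194, 163, 130, 69], [195, 162, 129, 70], [196, 149, 120, 67], [197, 185, 146, 71], [198, 202, 160, 76], [199, 185, 147, 76], [200, 149, 122, 68], [201, 144, 118, 67], [202, 152, 123, 71], [203, 176, 140, 75], [204, 185, 148, 74], [205, 145, 119, 68]]
[(0.106, [315.8, 192.0]), (0.11, [315.8, 190.8]), (0.1135, [315.9, 189.7]), (0.1215, [315.9, 187.4]), (0.13, [315.9, 184.8])]
```

View pics/s6.png

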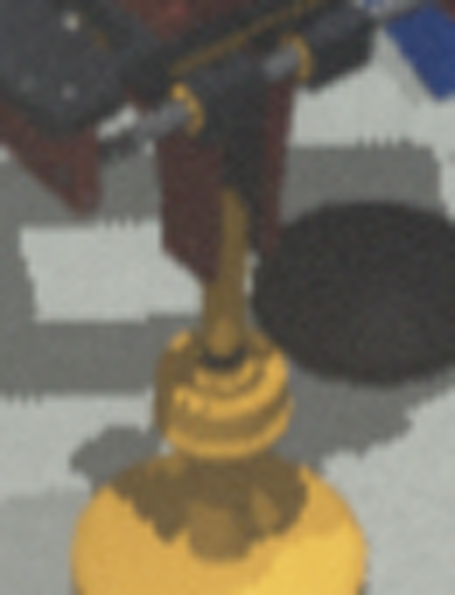

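The black band shows fully above the tube mouth (crop (222,357), rows about 190.3–192.8). Its centre fits a lower edge about 3 mm above the mouth, matching the 44.9 mm lift, and the collar still sits flat. Handing in.

```bash
python3 -c "
from plant import robot
print(robot.close_job())"
```

```text
the job is handed in; nothing more can be done
None
```

The job is handed in but I didn't see the verdict: the brass collar sits flat on the flange, and the gripper holds the stem straight up at 10 N with the black band's lower edge about 3 mm clear of the tube mouth, 16 s into the 54 s allowed.

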